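Swing the tube cradle to its slope and pin it

TASK

Draw the locking pin out of the left side of the small tilting tube stand and lay it down on the bench. Swing the cradle by its top bar away from you until it rests against its stop, then pick the pin up again turned end for end and push it fully home through the bush on the right side, so that the cradle is locked on its slope; leave it there, and do not disturb the other things on the bench.

Things in the scene. Friction and masses are not known exactly. Their poses are not given: they have to be found in the camera images.
- stand: Tilting tube stand, fixed: base 130 (x) x 156 (y) x 12 mm, two upright grey cheeks (tops 118 mm up, x from -62 to +42 mm, outer faces at y = +-72 mm), between them the cradle with three capped tubes. Origin: on the bench, middle of the base. x away from the robot (turned up to 0.2 rad), y left, z up. The cradle's axis runs along y, 90 mm up, right above the origin.
- cradle (a joint): Cradle angle about the stand's y, rad: 0 level (start, pinned on the left), 0.611 (35 degrees) at its stop; as it grows the top bar goes away from the robot, the caps rise. Stiff: stays where left; 2 to 3 N at the bar moves it. Its side plates (y = 50 to 58 mm, either side) have one 13 mm hole each: left in line with its bush only when level, right only at the stop.
- cradle_bar (a point): Middle of the cradle's top bar: round steel, 12 mm thick, 76 mm long along the stand's y, on two posts, 70 mm from the cradle's axis. Level: straight above the axis, 160 mm above the bench; at the stop 40 mm farther from the robot and 147 mm up. The tubes' caps reach 66 mm from the axis towards the robot (138 mm up at the stop): a knock on them swings the cradle back.
- bush_left (a point): Centre of the left bush's bore at its outer (left) face: a 26 mm square bush on the cheek, 13 mm bore along the stand's y. In the stand's frame x -40, y +80, z 90 mm. Axes as the stand's. The pin starts in it.
- bush_right (a point): The same on the right: centre of the bore (13 mm, along y) at the bush's outer face, in the stand's frame x -40, y -80, z 90 mm; axes as the stand's. The pin must end in it, pushed in from the right (towards the stand's +y). While the cradle is off its stop, solid plate is behind it.
- pin: Locking pin, about 100 g: steel shank 10 mm thick, 40 mm long, the last 9 mm tapered to a 3 mm tip; square black grip 26 x 26 mm, 44 mm long, on the same axis. Origin: on the axis where shank meets grip (shoulder); shank along -y, grip along +y. Start: in the left bush, shoulder 1 mm off its face, grip to the left, flat sides up. On the bench it lies level, axis 13 mm up.
- pin_tip (a point): Tip of the pin's shank, 40 mm from the shoulder; axes as the pin's.
Things that resemble listed ones, but are neither listed nor needed, are in the scene too. Leave any blue or pink look-alike of the pin alone.

How it is judged:
On the way, in this order (a step that is already met when the one before it is completed fails the run):
1. the pin is drawn out of the left side and lies on the bench, let go, the cradle still level (height (world z) of each of pin, pin_tip below 0.022 m and contact force between the fingers and pin below 0.1 N and value of joint cradle below 0.12 rad), for 0.2 s.
2. the cradle is swung against its stop while the pin lies on the bench (height (world z) of each of pin, pin_tip below 0.022 m and contact force between the fingers and pin below 0.1 N and value of joint cradle above 0.55 rad), for 0.2 s.
At the end, for the whole second after the job is handed in: The cradle stands within 3.5 degrees of its stop (over 0.55 rad), the pin is in the right bush and through the cradle's side plate, its shoulder within 6 mm of the bush's face, at rest and let go (value of joint cradle above 0.55 rad and y of pin_tip in the frame of stand above -0.046 m and y of pin in the frame of stand below -0.075 m and x of pin in the frame of bush_right between -0.008 and 0.008 m and z of pin in the frame of bush_right between -0.008 and 0.008 m and angle between the y axis of pin and the y axis of stand, either way round below 0.2 rad and contact force between the fingers and pin below 0.1 N and linear speed of pin below 0.02 m/s and velocity of joint cradle between -0.05 and 0.05 rad/s); the robot touches nothing.
It fails at once if a bystander (sample cup, vials, petri dish, milk bottle, pipette bulb) is pushed more than 30 mm or knocked over (distance of any of sample_cup, reagent_vial_1, reagent_vial_2, petri_dish, milk_bottle_4, pipette_bulb from where it was at the start of the episode above 0.03 m or angle between any of sample_cup, reagent_vial_1, reagent_vial_2, petri_dish, milk_bottle_4's own z axis and vertical above 0.5 rad).
It also fails if it takes over 64 s, if anything falls off the work surface, if the arm or the gripper's body presses on something with over 40 N, if the wrist force passes 120 N, or if a joint passes its speed limit or range.

ROBOT

A 7-joint arm with a two-finger parallel gripper is mounted at the origin on the work surface; the furniture and walls round the work are solid. World frame = base frame: x ahead of the robot, y to its left, z up, the work surface at z = 0. Lengths are in m, angles in rad, forces in N, time in s.
With the tool pointing down it reaches from about 0.425 to 0.95 m from the base axis. Payload 4.7 kg.
Tool frame: the origin (TCP) lies on the centre line of the jaws, within the pads' length; the fingertips stand robot.nose_length ahead of it and the grasp point (between the pads) lies 8 mm behind it (robot.nose_length is the distance from the TCP to the fingertips, in m); z points along the fingers, y is the line along which they close (so a half turn about z gives the same grasp; the last joint's range is limited). The gripper opens to 85 mm and grips with 20 to 120 N. Pads are 22 mm wide; open, the fingers measure 114 mm over their backs; the gripper's body (76 mm by 85 mm) begins 54 mm behind the grasp point. The pads swing forward as they close: fully open they stand 13 mm farther back than shut.
Start: joints at [-1.176, 0.469, -0.049, 1.532, 0.024, 1.141, -0.082], TCP at [0.278, 0.615, 0.242] pointing down, gripper open.
Joint ranges: [-2.59, 2.59], [-0.33, 1.99], [-1.39, 1.29], [0.1, 2.45], [-1.04, 4.18], [0.21, 1.99], [-2.66, 2.66]. Speed limits (rad/s): [2.57, 2.57, 3.14, 3.14, 3.14, 3.14, 3.14].

INTERFACE

Orientations are given as [roll, pitch, yaw] about the fixed x, y, z axes, in that order (R = Rz(yaw) Ry(pitch) Rx(roll)).
In Python, from plant import robot gives the robot as it stands. Calls block until the motion is done:
- robot.goto(position, orientation): joint-space move of the TCP to a pose.
- robot.move_straight(position, vel=0.15, attitude=None, contact_N=None): straight line of the TCP; attitude=None keeps the orientation; vel is the mean speed in m/s. With contact_N (N) it stops when the force on the tool has changed by that much, and returns True; else False.
- robot.move_joints(angles): joint-space move.
- robot.grip(opening, strength=None): opening from 0.0 (shut) to 1.0 (fully open); strength is the grip in N (None keeps the last); returns when the fingers have stopped.
- robot.sleep(seconds).
- robot.inverse_kinematics(position, orientation): joint angles nearest the present ones, or None.
- robot.sense(): the state.
- robot.grab_frame(name): name is "scene" or "top"; returns a dict with "image" (384x512x3 uint8, red, green, blue), "range_z" (384x512 float32, m along the optical axis (not along the pixel's ray), 0 where there is no reading), "fx", "fy", "cx", "cy" (pixels), "R" (3x3) and "t" (3): a world point X has camera coordinates R X + t. Camera axes: x right, y down, z forward; pixel columns grow to the right and rows downward; lengths in m; the calibration is good to about 2 mm. A picture is of the moment at which its call begins.
A pose or a line that the arm cannot do raises robot.IKError and nothing moves.
- robot.close_job(): hands the job in; it is judged then, once.
The state is a dict: "t": time; "joint_pos": joint angles; "joint_velocities": joint speeds; "effort": joint torques, N m; "tcp_pos": TCP position; "tcp_rot": TCP orientation; "wrist_force": force on the tool from outside, world axes, zero at the start; "torque": the same for the moment, N m; "opening": opening from 0.0 (shut) to 1.0 (fully open); "gripper_force": force on a finger pad.
Only numpy, scipy, OpenCV 4.12 (cv2) and the standard library are available. Lean on these libraries where they do the work, as an engineer would, in place of code of your own. Each camera call takes 0.05 s, during which the arm holds its last target. There are 200 camera calls.

## Working session

There is one attempt and no reset: what is moved stays moved. The work goes in short steps, each a Python script; the robot and the scene stay as the last script left them, time stands still between calls to the robot, and variables do not carry over. Pictures are saved under pics/ and viewed, at most 10 in all, crops included, and the job is handed in when it is done.

```bash
ls; mkdir -p pics; cat > h.py <<'E'
import numpy as np,cv2
from plant import robot
def cloud(f):
    z=f["range_z"];v,u=np.mgrid[:z.shape[0],:z.shape[1]]
    c=np.stack([(u-f["cx"])/f["fx"]*z,(v-f["cy"])/f["fy"]*z,z],-1)
    P=(c-f["t"])@f["R"]; P[z==0]=np.nan
    return P
def proj(f,X):
    c=f["R"]@np.array(X)+f["t"]; return f["fx"]*c[0]/c[2]+f["cx"],f["fy"]*c[1]/c[2]+f["cy"]
E
python3 - <<'E'
from h import *
import pickle
F={n:robot.grab_frame(n) for n in("scene","top")}
pickle.dump(F,open("f0.pkl","wb"))
for n in F: cv2.imwrite(f"pics/{n}0.png",cv2.resize(F[n]["image"][...,::-1],(768,576)))
for n in F: print(n,-F[n]["R"].T@F[n]["t"],F[n]["fx"])
s=robot.sense();print(s["t"],s["tcp_pos"],s["tcp_rot"],s["opening"],robot.nose_length)
E
```

```text
pics
scene [-0.17606308 -0.37441653  0.93475025] 491.93990410607006
top [ 0.41794663 -0.01752991  0.98454485] 449.7140632540431
0.1 [0.27738239 0.61481586 0.24136079] [-3.13982888e+00  8.83421525e-05  2.71780585e+00] 0.9987891925880336 0.011
```

View pics/scene0.png

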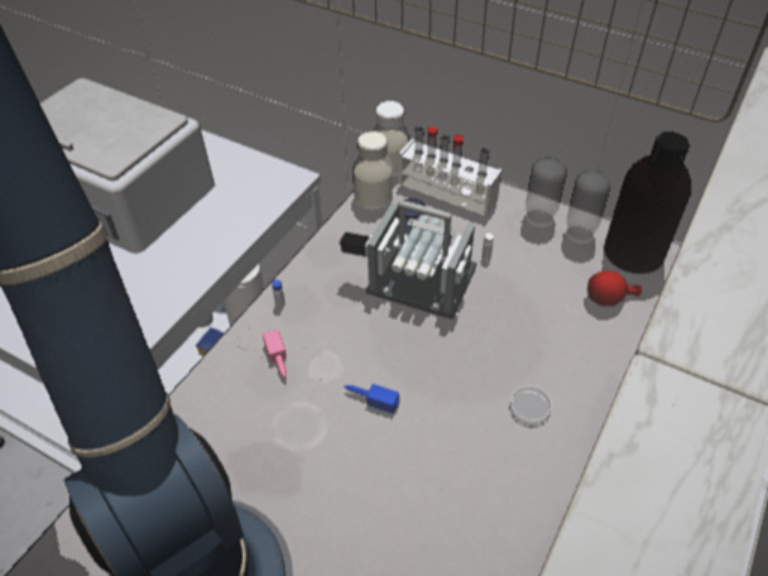

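View pics/top0.png

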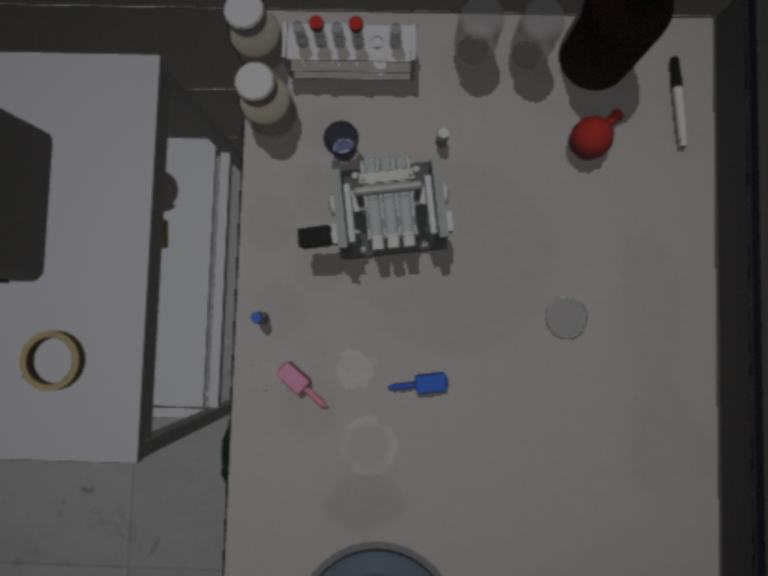

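The stand is at about (390,210) in the top view. Things that could be taken for the pin:
- Black grip at top (315,236) / scene (355,243). It sits in the left bush, so this is the pin.
- Pink look-alike at top (300,383).
- Blue look-alike at top (420,383).
- Black-capped marker at top (678,100).

I choose the black one. Next I'll measure the stand and check the choice in a crop.

```bash
cat > m.py <<'E'
from h import *
import pickle
from scipy.optimize import minimize
F=pickle.load(open("f0.pkl","rb"))
f=F["top"];P=cloud(f)
box=np.zeros(P.shape[:2],bool);box[100:180,195:310]=1
m=box&(abs(P[...,2]-.118)<.006)
Q=P[m];print("cheektop n",len(Q),Q.mean(0))
r=cv2.minAreaRect((Q[:,:2]*1000).astype(np.float32));print(r)
b=box&(abs(P[...,2]-.160)<.008);B=P[b];print("bar",len(B),B.mean(0),B.min(0),B.max(0))
hsv=cv2.cvtColor(f["image"],cv2.COLOR_RGB2HSV)
for n in F:
    f=F[n];P=cloud(f);g=f["image"].max(-1)<45
    k=g&(abs(P[...,2]-.095)<.016)&(abs(P[...,0]-Q[:,0].mean())<.1)&(P[...,1]>Q[:,1].mean()+.075)&(P[...,1]<Q[:,1].mean()+.15)
    K=P[k];print(n,"pin",len(K),np.median(K,0),K.min(0),K.max(0))
    if n=="scene": print("px bounds",np.argwhere(k).min(0),np.argwhere(k).max(0))
a=F["top"]["image"][95:185,185:315,::-1];c=F["scene"]["image"][120:220,220:330,::-1]
cv2.imwrite("pics/crop0.png",np.hstack([cv2.resize(a,(420,290)),cv2.resize(c,(319,290))]))
E
python3 m.py
```

```text
cheektop n 682 [ 0.58106628 -0.00424374  0.11805643]
((580.8468627929688, -3.8403396606445312), (103.33557891845703, 144.0604248046875), 7.6213459968566895)
bar 295 [ 0.59013758 -0.00214869  0.16445242] [ 0.58053774 -0.04488786  0.15243327] [0.60169919 0.04031905 0.16787076]
scene pin 168 [0.52685568 0.09368166 0.09664248] [0.51932192 0.07286469 0.07974784] [0.54690788 0.11516924 0.10399835]
px bounds [156 228] [169 244]
top pin 270 [0.53587782 0.09426834 0.09821483] [0.52307314 0.07256103 0.08338565] [0.55088864 0.11545672 0.10516339]
```

View pics/crop0.png

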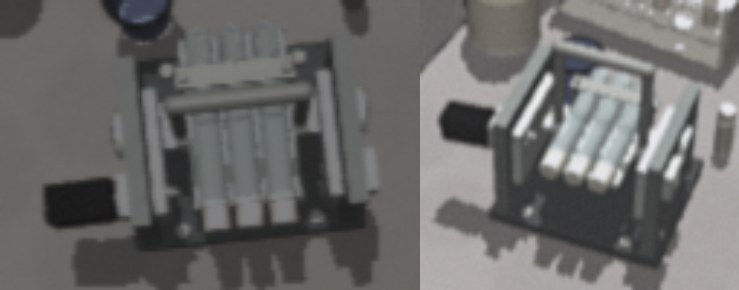

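The crop confirms the black square grip in the left bush; in the crop image the grip spans about (45-118, 180-225). The stand origin is at about (0.591, -0.0025) with yaw 0.133. The predicted grip centre (0.537, 0.094) matches the measured (0.536, 0.094). Next I'll check reach.

```bash
cat >> h.py <<'E'
YAW=np.radians(7.62); O=np.array([.5907,-.0025])
def W(x,y,z):
    c,s=np.cos(YAW),np.sin(YAW); return np.array([O[0]+c*x-s*y,O[1]+s*x+c*y,z])
PI=np.pi
def ori(d): return [PI,0,YAW+d]
E
python3 - <<'E'
from h import *
np.set_printoptions(precision=2,suppress=True)
for nm,p in dict(L=W(-.04,.103,.092),Lup=W(-.04,.17,.092),Rlay=W(-.04,-.172,.013),R=W(-.04,-.103,.092),Rpre=W(-.04,-.16,.092),bar=W(-.03,0,.15)).items():
    for d in (PI/2,-PI/2,0,PI):
        q=robot.inverse_kinematics(p,ori(d)); print(nm,round(d,2),p,q if q is None else np.array(q))
E
```

```text
L 1.57 [0.54 0.09 0.09] [-0.53  0.46  0.36  2.   -0.24  0.72  0.11]
L -1.57 [0.54 0.09 0.09] [ 0.57  0.78 -1.18  1.94  0.85  1.04  2.28]
L 0 [0.54 0.09 0.09] [-0.68  0.49  0.56  2.01 -0.38  0.74 -1.33]
L 3.14 [0.54 0.09 0.09] [-0.31  0.44  0.08  1.99 -0.05  0.72  1.5 ]
Lup 1.57 [0.53 0.16 0.09] [-0.62  0.46  0.32  1.98 -0.21  0.73 -0.04]
Lup -1.57 [0.53 0.16 0.09] [ 0.45  0.79 -1.18  1.92  0.86  1.05  2.16]
Lup 0 [0.53 0.16 0.09] [-0.78  0.5   0.53  1.99 -0.36  0.75 -1.47]
Lup 3.14 [0.53 0.16 0.09] [-0.39  0.45  0.03  1.97 -0.02  0.72  1.35]
Rlay 1.57 [ 0.57 -0.18  0.01] [-0.1   0.67  0.46  1.91 -0.47  0.67  0.78]
Rlay -1.57 [ 0.57 -0.18  0.01] [-0.39  0.84  0.91  1.92 -0.9   0.85 -2.  ]
Rlay 0 [ 0.57 -0.18  0.01] [-0.13  0.68  0.5   1.91 -0.5   0.68 -0.76]
Rlay 3.14 [ 0.57 -0.18  0.01] [ 0.09  0.63  0.19  1.9  -0.19  0.63  2.1 ]
R 1.57 [ 0.56 -0.11  0.09] [-0.26  0.52  0.51  1.94 -0.36  0.77  0.58]
R -1.57 [ 0.56 -0.11  0.09] [-0.63  0.77  1.11  1.95 -0.84  0.98 -2.11]
R 0 [ 0.56 -0.11  0.09] [-0.39  0.57  0.69  1.94 -0.49  0.81 -0.86]
R 3.14 [ 0.56 -0.11  0.09] [-0.12  0.49  0.31  1.93 -0.22  0.75  2.02]
Rpre 1.57 [ 0.57 -0.17  0.09] [-0.24  0.58  0.63  1.89 -0.46  0.82  0.76]
Rpre -1.57 [ 0.57 -0.17  0.09] [-0.52  0.8   1.11  1.9  -0.86  1.01 -2.03]
Rpre 0 [ 0.57 -0.17  0.09] [-0.34  0.63  0.77  1.9  -0.57  0.86 -0.71]
Rpre 3.14 [ 0.57 -0.17  0.09] [-0.03  0.52  0.33  1.88 -0.23  0.78  2.13]
bar 1.57 [ 0.56 -0.01  0.15] [-0.43  0.41  0.47  1.92 -0.24  0.86  0.3 ]
bar -1.57 [ 0.56 -0.01  0.15] [-0.84  0.62  1.11  1.94 -0.67  1.   -2.42]
bar 0 [ 0.56 -0.01  0.15] [-0.57  0.45  0.67  1.93 -0.35  0.88 -1.16]
bar 3.14 [ 0.56 -0.01  0.15] [-0.24  0.39  0.23  1.91 -0.11  0.85  1.75]
```

```bash
python3 - <<'E'
from h import *
robot.goto(W(-.04,.105,.19),ori(PI/2))
robot.grip(0.65)
robot.move_straight(W(-.04,.105,.092))
print(robot.grip(0.0,40),robot.sense()["opening"],robot.sense()["gripper_force"])
robot.move_straight(W(-.04,.167,.092),vel=.08)
s=robot.sense();print(s["t"],s["opening"],s["gripper_force"],s["wrist_force"])
robot.move_straight(W(-.06,.15,.26),vel=.25)
f=robot.grab_frame("top");cv2.imwrite("pics/c1.png",cv2.resize(f["image"][60:210,150:350,::-1],(400,300)))
print(robot.sense()["t"])
E
```

```text
False 0.2924007264485675 41.8160605430603
4.6917 0.29566406082002866 41.3752144575119 [ 0.00780143 -0.8514529  -0.72926903]
5.575
```

View pics/c1.png

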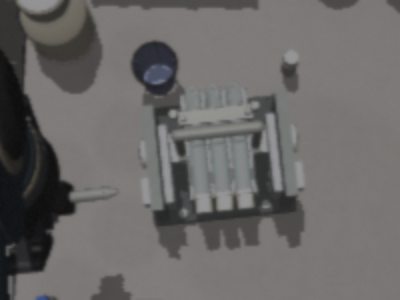

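The pin is out and in the jaws, with its shank visible at crop (70-118,192). The stand is undisturbed and the cradle level. Now I'll carry it turned to the right side, lay it down and swing the cradle.

```bash
python3 - <<'E'
from h import *
robot.goto(W(-.09,0.0,.30),ori(0))
robot.goto(W(-.04,-.175,.15),ori(-PI/2))
robot.move_straight(W(-.04,-.175,.03),vel=.15)
c=robot.move_straight(W(-.04,-.175,.0135),vel=.03,contact_N=4)
s=robot.sense();print(c,s["tcp_pos"],s["wrist_force"],s["joint_pos"])
robot.grip(0.65)
robot.move_straight(W(-.04,-.175,.15),vel=.25)
robot.sleep(.2)
robot.goto(W(-.05,0,.22),ori(0))
robot.grip(0)
f=robot.grab_frame("scene");cv2.imwrite("pics/c2.png",cv2.resize(f["image"][100:250,200:400,::-1],(600,450)))
print(robot.sense()["t"])
E
```

```text
True [ 0.57503826 -0.181206    0.02299234] [-0.8065225   1.05476411  3.25197294] [-0.29821009  0.75368708  0.76438927  1.91168547 -0.73906927  0.78146705
 -2.12305761]
11.775
```

View pics/c2.png

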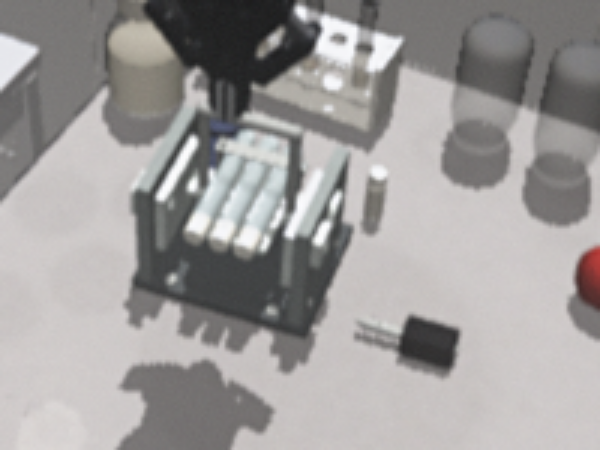

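The pin (crop 355-460,320-365) lies flat on the bench to the right of the stand, tip towards it. Now the bar.

```bash
python3 - <<'E'
from h import *
robot.move_straight(W(-.05,0,.152),vel=.2)
c=robot.move_straight(W(.06,0,.150),vel=.06,contact_N=14)
s=robot.sense();p=s["tcp_pos"];print(c,p,W(.03,0,0),np.hypot(*(p[:2]-O)),s["wrist_force"])
robot.sleep(.3)
p=robot.sense()["tcp_pos"];d=W(1,0,0)-W(0,0,0)
robot.move_straight(p-d*.015,vel=.1)
q=p-d*.015;robot.move_straight([q[0],q[1],.26],vel=.25)
robot.goto(W(-.04,-.2,.22),ori(-PI/2))
import pickle
F={n:robot.grab_frame(n) for n in("scene","top")};pickle.dump(F,open("f1.pkl","wb"))
a=F["top"]["image"][90:210,185:375,::-1];b=F["scene"]["image"][100:250,200:400,::-1]
cv2.imwrite("pics/c3.png",np.hstack([cv2.resize(a,(380,240)),cv2.resize(b,(400,240))]))
print(robot.sense()["t"])
E
```

```text
True [0.61418994 0.00089307 0.14673496] [0.62043508 0.00147807 0.        ] 0.023733734044694182 [-0.95044456  0.11144768  0.2701704 ]
15.75
```

View pics/c3.png

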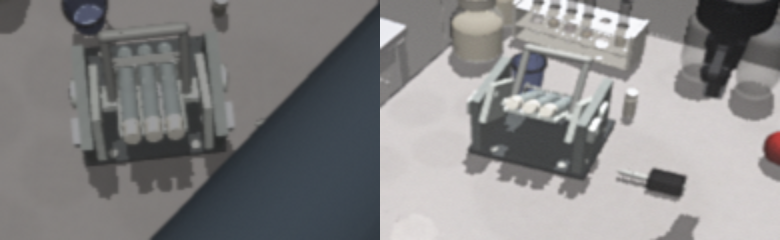

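The cradle has swung and the pin is still on the bench. I'll check the bar's position and the pin's pose numerically.

```bash
python3 - <<'E'
from h import *
import pickle
F=pickle.load(open("f1.pkl","rb"))
c,s=np.cos(YAW),np.sin(YAW)
def S(P): d=P[...,:2]-O; return np.stack([c*d[...,0]+s*d[...,1],-s*d[...,0]+c*d[...,1],P[...,2]],-1)
for n in F:
    f=F[n];P=S(cloud(f))
    m=(abs(P[...,1])<.03)&(P[...,2]>.128)&(P[...,2]<.17)&(abs(P[...,0])<.08)
    # bar only (x>0)
    B=P[m&(P[...,0]>.005)];C=P[m&(P[...,0]<-.02)]
    print(n,"bar",len(B),B.mean(0),B.max(0),"caps",len(C),C.max(0) if len(C) else 0)
    # bush right top face
    k=(P[...,1]<-.073)&(P[...,1]>-.084)&(abs(P[...,2]-.103)<.004)&(abs(P[...,0]+.04)<.025);K=P[k]
    print(" bushR top",len(K),K.min(0) if len(K) else 0,K.max(0) if len(K) else 0,np.median(K,0) if len(K) else 0)
f=F["scene"];P=S(cloud(f))
g=(f["image"].max(-1)<60)&(P[...,2]>.018)&(P[...,2]<.032)&(abs(P[...,1]+.18)<.06)&(abs(P[...,0]+.04)<.04)
G=P[g];print("grip",len(G),G.mean(0),G.min(0),G.max(0));print(cv2.minAreaRect((G[:,:2]*1000).astype(np.float32)))
E
```

```text
scene bar 123 [ 0.03625882 -0.00016352  0.15135303] [0.04546722 0.02885404 0.15762475] caps 30 [-0.04669616  0.02725973  0.13398085]
 bushR top 31 [-0.05611273 -0.07896275  0.09906257] [-0.01905297 -0.07312452  0.10639464] [-0.04229945 -0.07645826  0.10296667]
top bar 203 [ 3.95180679e-02 -1.82616930e-05  1.51856860e-01] [0.04651659 0.02983304 0.15648743] caps 52 [-0.04659642  0.02754354  0.13376342]
 bushR top 44 [-0.05213   -0.0797449  0.0991455] [-0.02751242 -0.07318354  0.10612567] [-0.03982031 -0.07681923  0.10348296]
grip 101 [-0.04551436 -0.17168676  0.02459923] [-0.05651189 -0.19270282  0.01835456] [-0.0284818  -0.15296748  0.02993315]
((-42.1755256652832, -172.59671020507812), (27.915557861328125, 39.770790100097656), 1.383609652519226)
```

The bar has moved 40 mm and its height matches the stop. The bush is at x = -40 and the pin grip is centred at about (-42,-172) in the stand frame. Now I'll pick the pin up and insert it.

```bash
python3 - <<'E'
from h import *
c,s_=np.cos(YAW),np.sin(YAW)
def S(p): d=p[:2]-O; return np.round([c*d[0]+s_*d[1],-s_*d[0]+c*d[1],p[2]],4)
robot.grip(.65)
robot.goto(W(-.041,-.173,.10),ori(-PI/2))
k=robot.move_straight(W(-.041,-.173,.0148),vel=.1,contact_N=12)
st=robot.sense();print(k,S(st["tcp_pos"]),st["wrist_force"])
robot.grip(0,50)
z=robot.sense()["tcp_pos"][2]
robot.move_straight(W(-.04,-.175,z+.077),vel=.15)
robot.sleep(.2)
st=robot.sense();print(S(st["tcp_pos"]),st["opening"],st["gripper_force"],st["wrist_force"])
robot.move_straight(W(-.04,-.148,z+.077),vel=.1)
k=robot.move_straight(W(-.04,-.1035,z+.077),vel=.03,contact_N=8)
st=robot.sense();print(k,S(st["tcp_pos"]),st["wrist_force"],st["t"])
f=robot.grab_frame("scene");cv2.imwrite("pics/c4.png",cv2.resize(f["image"][120:230,240:390,::-1],(600,440)))
E
```

```text
False [-0.0406 -0.1734  0.0153] [-0.30375463 -1.54423704  0.2875926 ]
[-0.0406 -0.1746  0.0915] 0.2932425685644932 49.13994312286377 [-0.39683344 -0.1764988  -1.3695256 ]
False [-0.04   -0.1038  0.0927] [-0.08602799  0.53639829 -1.58712251] 21.1667
```

View pics/c4.png

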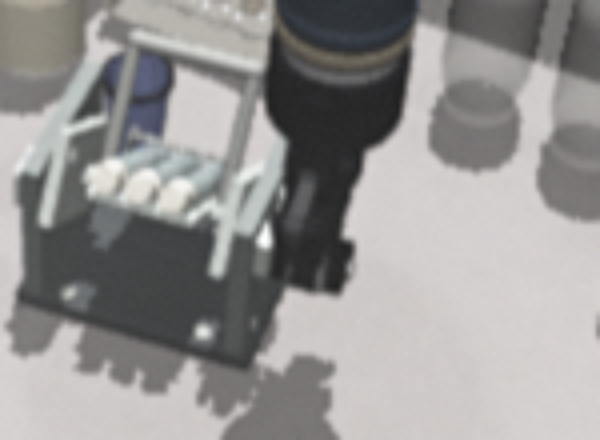

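The pin went in to full depth without resistance; the jaws now sit against the bush at crop (300,265). I'll seat it gently, release and look.

```bash
python3 - <<'E'
from h import *
z=robot.sense()["tcp_pos"][2]
print(robot.move_straight(W(-.04,-.0995,z),vel=.02,contact_N=8))
st=robot.sense();print(st["tcp_pos"],st["wrist_force"])
robot.grip(.65); 
robot.move_straight(W(-.04,-.105,.22),vel=.2)
robot.goto(W(-.08,-.30,.30),ori(-PI/2))
robot.sleep(.3)
c,s=np.cos(YAW),np.sin(YAW)
def S(P): d=P[...,:2]-O; return np.stack([c*d[...,0]+s*d[...,1],-s*d[...,0]+c*d[...,1],P[...,2]],-1)
f=robot.grab_frame("scene");P=S(cloud(f))
m=(f["image"].max(-1)<70)&(abs(P[...,2]-.096)<.014)&(P[...,1]<-.078)&(P[...,1]>-.16)&(abs(P[...,0]+.04)<.03)
G=P[m];print("grip",len(G),G.min(0),G.max(0),np.median(G,0))
m=(abs(P[...,1])<.03)&(P[...,2]>.128)&(P[...,2]<.17)&(P[...,0]>.005)&(P[...,0]<.08);print("bar",P[m].mean(0))
cv2.imwrite("pics/c5.png",cv2.resize(f["image"][100:250,200:400,::-1],(600,450)));print(robot.sense()["t"])
E
```

```text
False
[ 0.56446795 -0.10896407  0.09289726] [ 1.2369983  -5.03621082 -3.98262229]
grip 221 [-0.05747589 -0.12363471  0.08202228] [-0.02670545 -0.08045949  0.10427645] [-0.05011756 -0.10204356  0.09671051]
bar [0.03655344 0.00017272 0.15111281]
23.9667
```

View pics/c5.png

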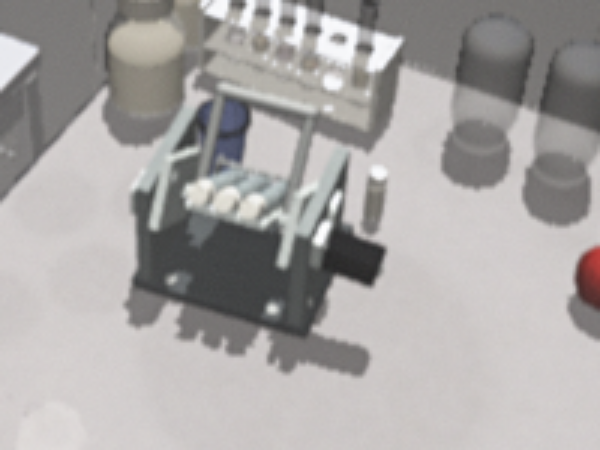

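The pin grip (crop 325-385, 230-285) is seated in the right bush. Its far end is at y = -0.124, so the shoulder is at about -0.080, against the face. The cradle is at its stop. Handing in.

```bash
python3 -c "
from plant import robot
print(robot.close_job())"
```

```text
the job is handed in; nothing more can be done
None
```

The job is handed in: the pin was drawn from the left, laid on the bench, turned end for end and pushed fully home through the right bush, with the cradle against its stop; the last pictures showed nothing else disturbed, and no verdict came back.

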